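# Set the dressing stone in its stand, channelled flat up, and clamp it

## Robot

A 6-joint arm with a two-finger parallel gripper is mounted at the origin on a cart in front of the work surface, level with it; the furniture and walls round the work are solid. World frame = base frame: x ahead of the robot, y to its left, z up, the work surface at z = 0. Lengths are in mm, angles in rad, forces in N, time in s.
With the tool pointing down it reaches from about 350 to 775 mm from the base axis. Payload 7.3 kg.
Tool frame: the origin (TCP) lies on the mounting face of the last link; the fingertips stand 178 mm ahead of it and the grasp point (between the pads) lies 159 mm ahead of it (bot.grip_point_offset is the distance from the TCP to the grasp point, in mm); x points along the fingers, y is the direction in which the jaws open and shut, and the axes are right-handed (so a half turn about x gives the same grasp; the last joint's range is limited). The gripper opens to 92 mm and grips with 3 to 60 N. Pads are 19 mm wide; open, the fingers measure 130 mm over their backs; the gripper's body (75 mm by 190 mm) begins 47 mm behind the grasp point.
Start: joints at [-1.397, 0.342, 1.524, -0, 1.275, -0.146], TCP at [165.068, -498.378, 404.741] pointing down, gripper open.
Joint ranges: [-2.53, 2.53], [-0.77, 2.02], [0.04, 2.7], [-1, 4.14], [0.28, 2.66], [-3.11, 3.11]. Speed limits (rad/s): [2.57, 2.57, 3.14, 3.14, 3.14, 3.14].

## Interface

Orientations are given as [roll, pitch, yaw] about the fixed x, y, z axes, in that order (R = Rz(yaw) Ry(pitch) Rx(roll)).
In Python, from plant import bot gives the robot as it stands.
- The arm moves only by the tool arm_command, never from a script. Its argument "moves" is a list of rows, each a list of 5 numbers: the shift along the tool's x, y, z in cm, then the turn about the tool's x in degrees, then the opening, from 0 (shut) to 1 (fully open). A call has 1 to 10 rows; each row is the pose to reach, as a shift and turn from the pose measured when the call began, along the tool's axes at that moment; what a row does not reach only later rows make up. A row lasts 1/10 s, in which the tool goes at most 50 mm and 8.59 degrees, less where a joint would pass 70% of its speed; a pose out of reach is approached as far as the arm can. A call with a gripper value outside its range is refused whole. The fingers move at their own pace and stop on an object; the grip force is fixed at half the most. Time passes only in rows, so rows that repeat a pose let the fingers close. It gives the time, the measured TCP pose, the force and the opening at its end, in the units of the state.
- bot.get_obs(): the state, without advancing time (a new reading comes with each control period).
- bot.capture(name): name is "side" or "top" or "wrist"; returns a dict with "frame" (480x640x3 uint8, blue, green, red), "K" (3x3 intrinsics, pixels), "origin" and "orientation" of the camera in the world; the wrist camera has in their place "T_tool_cam" (4x4, takes a point from camera to tool coordinates, whose origin is the TCP and whose axes are the tool frame's). Camera axes: x right, y down, z forward; pixel columns grow to the right and rows downward; lengths in mm; the calibration is good to about 2 mm. A picture is of the moment at which its call begins: read the wrist's pose just before it. There is no depth.
- bot.close_job(): hands the job in, once; it reports no verdict.
The state is a dict: "time": time; "joint_positions": joint angles; "dq": joint speeds; "tau": joint torques, N m; "tool_pos": TCP position; "tcp_rot": TCP orientation; "contact_force": force on the tool from outside, world axes, zero at the start; "moment": the same for the moment, N m; "grip_width": finger opening in mm.
Only numpy, scipy, OpenCV 4.12 (cv2) and the standard library are available. Lean on these libraries where they do the work, as an engineer would, in place of code of your own. Each camera call takes 0.05 s, during which the arm holds its last target.

## Task

Set up the six-sided dressing stone for truing grinding points: roll it over until the flat with the long channel faces straight up, lay it that way round in the two saddles of the grey stand, fully down, without dropping it or forcing it (it is brittle). Then swing the stand's cam lever fully home so that the stone is clamped against the end stop, and do not disturb the two plaster casts and the powder jar behind.

Things in the scene. Friction and masses are not known exactly. Their poses are not given: they have to be found in the camera images.
- dressing_stone: Grey hexagonal abrasive prism, loose, about 0.5 kg, 130 mm long, 50 across flats, 58 across corners. One flat has a channel 13 mm wide, 4 deep, end to end. Origin: its centre; y: along it (ends alike); z: out of the channelled flat. Starts on the worktop, that flat sloping up towards the robot (z 60 degrees from vertical). A push high on its side, rising with it, rolls it over one flat: 29 mm on.
- stone_stand: Fixed grey stand. Origin on the mat (2 mm thick) under the seated stone's centre; x: level, from open front to back fence; y: level, from cam lever to end stop. Base plate x -46 to 46, y -130 to 84, top 12 mm high. Two 16 mm wide saddles at y = -48 and 48: floor 32 mm high, cheeks sloping 60 degrees, fitting the stone lying on a flat (0.8 mm play). Between them 80 mm of the stone hang free.
- seat (a point): Where the stone's centre lies when seated and clamped: 57 mm above the mat over the stand's origin, axes as the stand. The stone's y axis then lies along the stand's y, either way round. While the lever is open the seated stone's centre can lie anywhere from y = -10 to -2 mm.
- fence_top (a point): Middle of the upper edge of the stand's thin back fence, 65 mm above the mat. The fence spans x 33.5 to 36.5, y -59 to 67 mm of the stand, only 5 mm behind the seated stone's rear corner: no room there for a finger. Fingers fit on the stone's rear upper and front lower flats, the tool tilted 30 degrees with the hand leaning to the front.
- end_stop (a point): Where the clamped stone's end lies (y = 65 mm of the stand): on the end stop, an upright aluminium block 44 mm wide, its top 69 mm above the mat, with a springy black buffer plate on its inner face that reaches to y = 63.5 mm when free and gives way with 6 N per mm.
- cam_lever (a joint): Cam lever, vertical pivot at x 0, y -87 mm of the stand. 0: open, pointing along -y, 20 degrees to the back. Grows as it swings clockwise from above, round the outer end to the front; 1.92: home at its limit, pointing to the front (-x); its eccentric then presses the stone on the end stop. Starts at 0 to 0.2. Stays where left (1 to 4 N at the knob).
- lever_knob (a point): Middle of the upright black knob on the lever's end, 75 mm from the pivot; knob 18 mm thick, 30 mm high, from 69 to 99 mm above the mat. Lever arm 12 mm wide, 6 thick, 67 mm above the mat.
- cast_upper: Loose white plaster upper cast, 57x68x30 mm, behind the work; origin under its centre. To be left alone.
- cast_lower: Loose grey plaster lower cast, 57x68x32 mm, behind the work; origin under its centre. To be left alone.
- acrylic_powder: Loose white jar with a blue lid, 51 mm in diameter and 82 mm high, behind the work; origin under its centre. To be left alone.

How it is judged (in metres and radians):
On the way, in this order (a step that is already met when the one before it is completed fails the run):
1. the stone lies in both saddles, channelled flat up, and nothing holds it (angle between dressing_stone's own z axis and vertical below 0.07 rad and angle between the y axis of dressing_stone and the y axis of stone_stand, either way round below 0.07 rad and x of dressing_stone in the frame of seat between -0.003 and 0.003 m and y of dressing_stone in the frame of seat between -0.016 and 0.003 m and z of dressing_stone in the frame of seat between -0.003 and 0.0025 m and contact force between dressing_stone and the fingers below 0.1 N), for 0.2 s.
2. the cam lever is swung home (value of joint cam_lever above 1.65 rad), for 0.2 s.
At the end, for the whole second after the job is handed in: The stone is at rest in both saddles with the channelled flat up (within 4 degrees), fully down and centred (within 3 mm), against the end stop (within 2.5 mm), and the cam lever is home (past 1.65 rad of 1.92) (angle between dressing_stone's own z axis and vertical below 0.07 rad and angle between the y axis of dressing_stone and the y axis of stone_stand, either way round below 0.07 rad and x of dressing_stone in the frame of seat between -0.003 and 0.003 m and y of dressing_stone in the frame of seat between -0.0025 and 0.0025 m and z of dressing_stone in the frame of seat between -0.003 and 0.0025 m and linear speed of dressing_stone below 0.02 m/s and value of joint cam_lever above 1.65 rad); the robot touches nothing.
It fails at once if a plaster cast or the powder jar is pushed more than 30 mm (distance of any of cast_upper, cast_lower, acrylic_powder from where it was at the start of the episode above 0.03 m).
It fails at once if the stone is pressed against the stand with more than 80 N (contact force between dressing_stone and stone_stand above 80 N).
It fails at once if the stone is dropped into the stand (it falls faster than 0.3 m/s within 30 mm above its seat) (horizontal distance between dressing_stone and seat below 0.06 m and z of dressing_stone in the frame of seat between 0.003 and 0.03 m and linear speed of dressing_stone above 0.3 m/s).
It also fails if it takes over 54 s, if anything falls off the work surface, if the arm or the gripper's body presses on something with over 40 N, if the wrist force passes 120 N, or if a joint passes its speed limit or range.

## Working session

There is one attempt and no reset: what is moved stays moved. The work goes in short steps, Python scripts to look and compute and a tool call to move; the robot and the scene stay as the last step left them, time stands still between calls to the robot, and variables do not carry over. Pictures are saved under pics/ and viewed, and the job is handed in when it is done.

Besides the shell and the picture viewer there is one more tool, called after "Request:" by a JSON object that holds its "method" and its "body", one argument or row to a line. arm_command: Moves the arm, as the interface text tells. Its arguments: {"type":"object","properties":{"moves":{"type":"array"}},"required":["moves"]}

```bash
ls; mkdir -p pics; python3 - <<'E'
from plant import bot
import cv2,json
print(bot.get_obs())
for n in("side","top","wrist"):
    c=bot.capture(n); cv2.imwrite(f"pics/{n}0.png",c["frame"])
    print(n,{k:v.tolist() if hasattr(v,'tolist') else v for k,v in c.items() if k!="frame"})
E
```

```text
pics
{'time': 0.0, 'joint_positions': array([-1.39697575e+00,  3.42747262e-01,  1.52503919e+00,  2.44793955e-05,
        1.27540764e+00, -1.45978222e-01]), 'dq': array([ 0.00156297, -0.001781  ,  0.00012755, -0.00069074,  0.00070948,
       -0.00053412]), 'tau': array([ 2.09024515e-04, -4.31244421e+01, -2.44222820e+01,  7.19266268e-02,
        5.60265896e-02, -1.28948964e-04]), 'tool_pos': array([ 165.05814532, -498.23258656,  404.02427041]), 'tcp_rot': array([-1.73139023,  1.56919472,  1.72999408]), 'contact_force': array([-0.15925628, -0.76553215, -0.06056509]), 'moment': array([-0.01270693,  0.01069176,  0.05570834]), 'grip_width': 91.78457213846282}
side {'K': [[465.8339616296069, 0.0, 318.17937971270806], [0.0, 465.8339616296069, 236.1814513372136], [0.0, 0.0, 1.0]], 'origin': [619.1022103273198, 796.414108892909, 420.43009024293815], 'orientation': [-1.9651310023006885, 0.002768765735537748, -3.0870285190944293]}
top {'K': [[446.3937524094471, 0.0, 324.11587802710454], [0.0, 446.3937524094471, 238.66527286728729], [0.0, 0.0, 1.0]], 'origin': [540.4938749443152, 8.626935212451539, 935.7960814050632], 'orientation': [-2.994209852552433, -0.0029046255332727533, -1.5506691458515687]}
wrist {'K': [[337.5566108956259, 0.0, 316.907725843171], [0.0, 337.5566108956259, 246.7111801857205], [0.0, 0.0, 1.0]], 'T_tool_cam': [[-0.00037057364658926923, -0.30501709594239046, 0.9523468033537167, 20.603029804928173], [0.9999999304709581, -7.338288597843489e-05, 0.0003656132249558512, -0.29255111214154805], [-4.163232723163501e-05, 0.9523468726245821, 0.3050171019286077, -82.47605924907525], [0.0, 0.0, 0.0, 1.0]]}
```

View pics/top0.png

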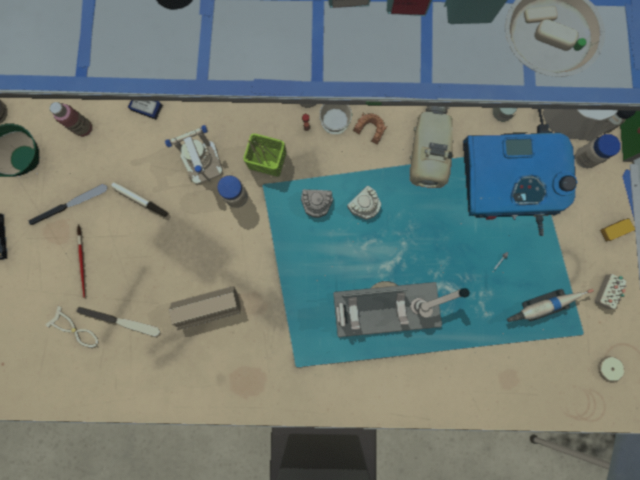

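View pics/side0.png

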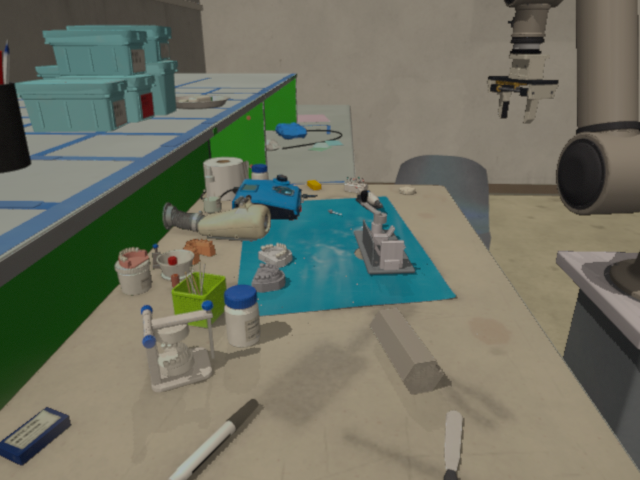

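```bash
cat > h.py <<'E'
import numpy as np,cv2
from scipy.spatial.transform import Rotation as R
from plant import bot
def Rm(rpy): return R.from_euler('xyz',rpy).as_matrix()
def ray(c,px):
    d=np.linalg.inv(c["K"])@np.array([px[0],px[1],1.0]); return np.array(c["origin"]),Rm(c["orientation"])@d
def onz(c,px,z):
    o,d=ray(c,px); t=(z-o[2])/d[2]; return o+t*d
def proj(c,P):
    P=np.atleast_2d(P); q=(P-np.array(c["origin"]))@Rm(c["orientation"]); q=q@np.array(c["K"]).T; return q[:,:2]/q[:,2:]
def crop(f,x0,y0,x1,y1,s,name):
    cv2.imwrite("pics/"+name,cv2.resize(f[y0:y1,x0:x1],None,fx=s,fy=s,interpolation=cv2.INTER_CUBIC))
E
python3 - <<'E'
from h import *
f=cv2.imread("pics/top0.png")
a=cv2.resize(f[270:350,160:250],None,fx=8,fy=8,interpolation=3); cv2.imwrite("pics/a.png",a[:600,:800])
crop(f,325,270,475,345,5.2,"b.png")
g=cv2.imread("pics/side0.png")
crop(g,350,290,460,400,5.4,"c.png")
crop(g,340,180,430,290,5.4,"d.png")
E
```

```text
(no output)
```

View pics/a.png

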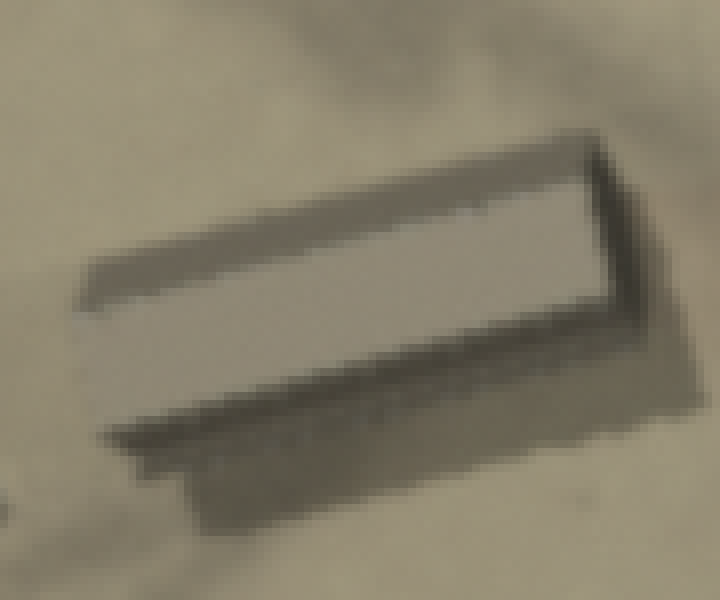

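View pics/b.png

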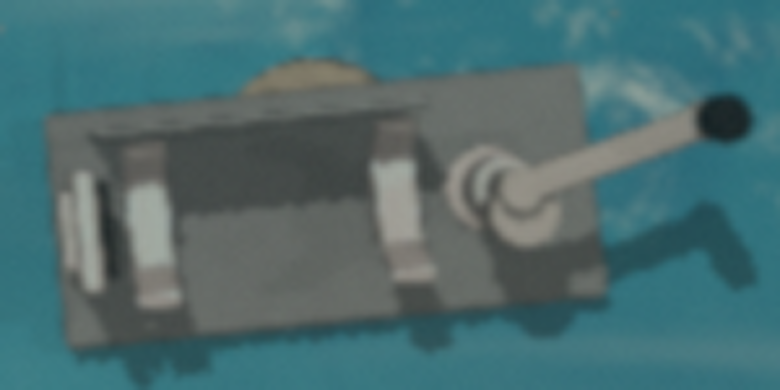

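View pics/c.png

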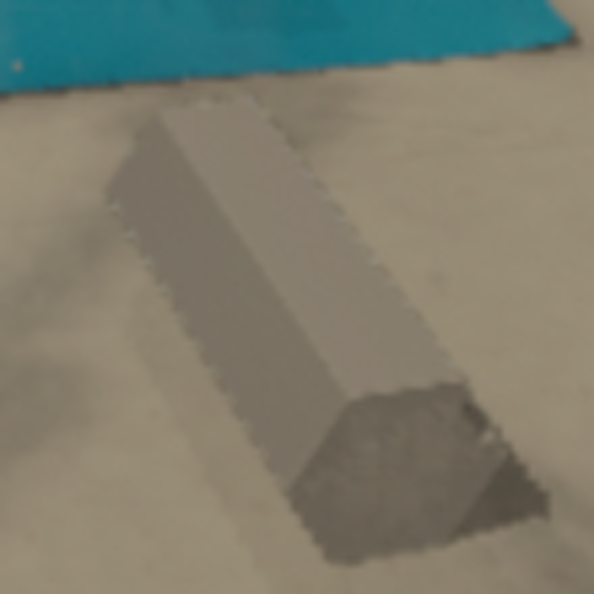

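View pics/d.png

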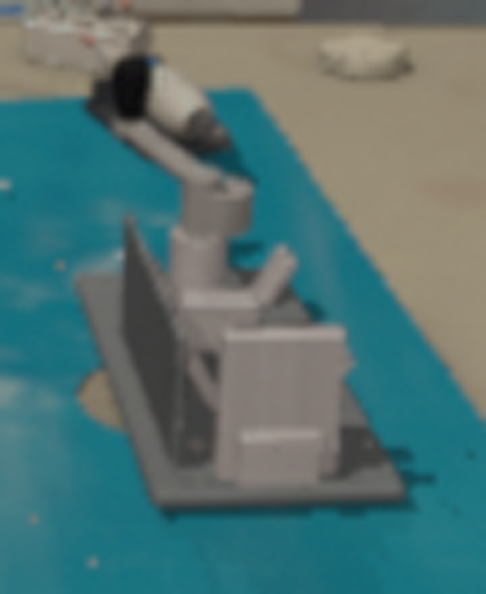

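```bash
python3 - <<'E'
from h import *
t=bot.capture("top"); s=bot.capture("side")
print(bot.get_obs()['time'])
A=[(80,312),(590,178),(608,300),(97,428)]
P=np.array([onz(t,(160+x/8,270+y/8),50) for x,y in A]);print(P.round(1))
print("c",P.mean(0), "len",np.linalg.norm(P[0]-P[1]),np.linalg.norm(P[2]-P[3]),"w",np.linalg.norm(P[0]-P[3]),np.linalg.norm(P[1]-P[2]))
B=[(48,118),(578,68),(606,297),(70,348)]
Q=np.array([onz(t,(325+x/5.2,270+y/5.2),14) for x,y in B]);print(Q.round(1))
print("len",np.linalg.norm(Q[0]-Q[1]),np.linalg.norm(Q[2]-Q[3]),"w",np.linalg.norm(Q[0]-Q[3]),np.linalg.norm(Q[1]-Q[2]))
# local corners
L=np.array([(46,84),(46,-130),(-46,-130),(-46,84)],float)
from scipy.optimize import least_squares
f=lambda p:(np.c_[np.cos(p[2])*L[:,0]-np.sin(p[2])*L[:,1]+p[0],np.sin(p[2])*L[:,0]+np.cos(p[2])*L[:,1]+p[1]]-Q[:,:2]).ravel()
r=least_squares(f,[450,0,0]);print("stand",r.x,np.degrees(r.x[2]),r.fun.round(1))
L2=np.array([(14.4,65),(14.4,-65),(-14.4,-65),(-14.4,65)]);L=L2;Q=P
r2=least_squares(f,[450,300,0]);print("stone",r2.x,np.degrees(r2.x[2]),r2.fun.round(1))
# check with side
def W(p,x,y,z): c,q=np.cos(p[2]),np.sin(p[2]);return [p[0]+c*x-q*y,p[1]+q*x+c*y,z]
pts=[W(r2.x,sx*14.4,sy*65,50) for sx,sy in((1,1),(1,-1),(-1,-1),(-1,1))]
print(((proj(s,pts)-[350,290])*5.4).round(0))
pts=[W(r.x,x,y,14) for x,y in((46,84),(46,-130),(-46,-130),(-46,84))]
print(((proj(s,pts)-[340,180])*5.4).round(0))
print(((proj(t,[W(r.x,0,-87,70)])-[325,270])*5.2).round(0))
k=onz(t,(325+723/5.2,270+118/5.2),101);print("knob",k)
c,q=np.cos(r.x[2]),np.sin(r.x[2]);d=k[:2]-r.x[:2];print("knob local",c*d[0]+q*d[1],-q*d[0]+c*d[1]+87)
E
```

```text
0.25
[[526.6 307.6  50. ]
 [561.7 184.5  50. ]
 [532.1 178.6  50. ]
 [498.8 301.5  50. ]]
c [529.79496956 243.08172089  50.        ] len 128.01926005750676 127.32572729664587 w 28.466210831104785 30.156959389849696
[[ 565.8  -14.3   14. ]
 [ 589.7 -223.8   14. ]
 [ 500.8 -233.2   14. ]
 [ 477.2  -24.3   14. ]]
len 210.8327127767561 210.20704649694966 w 89.19043880563078 89.36728056726109
stand [ 5.30791578e+02 -1.01045013e+02  1.12583808e-01] 6.450577025649836 [ 1.3  1.9  1.4 -1.3 -1.1 -2.2 -1.5  1.6]
stone [5.29794970e+02 2.43081721e+02 2.67952109e-01] 15.352524962453538 [-0.1  1.9 -0.8 -0.3  1.  -2.  -0.1  0.4]
[[343. 382.]
 [159.  96.]
 [256.  84.]
 [458. 366.]]
[[154. 487.]
 [ 77. 266.]
 [286. 261.]
 [408. 480.]]
[[520. 192.]]
knob [ 568.28706579 -253.39522197  101.        ]
knob local 20.142153416686845 -68.59817302570187
```

```bash
cat >> h.py <<'E'
ST=np.array([530.8,-101.0,0.1126]); 
def tool():
    o=bot.get_obs(); return np.array(o['tool_pos']),Rm(o['tcp_rot']),o
def goto(tip, yaw=None, tipoff=178.0):
    """report shift (cm, tool axes) so that fingertip mid goes to tip; yaw = wanted heading (rad) of tool y (mod pi)"""
    p,M,o=tool(); cur=p+M[:,0]*tipoff
    d=M.T@(np.array(tip)-cur)/10
    print("t",o['time'],"tip",cur.round(1),"F",np.round(o['contact_force'],1),"w",round(o['grip_width'],1),"xax",M[:,0].round(3))
    h=np.arctan2(M[1,1],M[0,1]); 
    s="shift cm %s"%d.round(2)
    if yaw is not None:
        e=(yaw-h+np.pi/2)%np.pi-np.pi/2
        s+=" turn deg (about tool x) %.1f"%(-np.degrees(e))
    print("ytool heading %.1f"%np.degrees(h),s)
def loc(p,x,y):
    c,s=np.cos(p[2]),np.sin(p[2]); return np.array([p[0]+c*x-s*y,p[1]+s*x+c*y])
E
python3 - <<'E'
from h import *
S=np.array([529.8,243.1,0.268])
a=loc(S,-60,0); print(a)
goto([*a,120],S[2]+np.pi/2)
p,M,o=tool();print(M.round(3))
E
```

```text
[471.94185412 227.21179824]
t 0.25 tip [ 165.1 -498.2  226.4] F [ 0.1 -0.3 -0.2] w 91.9 xax [-0.     0.001 -1.   ]
ytool heading -71.7 shift cm [ 10.68 -59.21 -51.94] turn deg (about tool x) 3.0
[[-0.     0.314 -0.949]
 [ 0.001 -0.949 -0.314]
 [-1.    -0.001 -0.   ]]
```

Request:
{"method": "arm_command", "body": {
  "moves": [
    [2.6,-28,-42.4,0,0.65],
    [2.6,-28,-42.4,0,0.65],
    [2.6,-28,-42.4,0,0.65],
    [2.6,-28,-42.4,0,0.65],
    [2.6,-28,-42.4,0,0.65],
    [2.6,-28,-42.4,0,0.65],
    [2.6,-28,-42.4,0,0.65],
    [2.6,-28,-42.4,0,0.65],
    [2.6,-28,-42.4,0,0.65],
    [2.6,-28,-42.4,0,0.65]
  ]
}}

```text
time: 1.25
tool_pos: [475.0, -104.2, 379.1]
tcp_rot: [-2.467, 1.57, 0.995]
contact_force: [1.5, -0.8, -0.4]
grip_width: 59.6
```

```bash
python3 - <<'E'
from h import *
S=np.array([529.8,243.1,0.268])
goto([*loc(S,-60,0),120],S[2]+np.pi/2)
E
```

```text
t 1.25 tip [ 475.1 -104.1  201.1] F [ 1.5 -0.8 -0.4] w 59.6 xax [ 0.  0. -1.]
ytool heading -71.7 shift cm [  8.12 -31.55 -10.12] turn deg (about tool x) 3.0
```

```bash
cat >> h.py <<'E'
def wcap(name):
    p,M,o=tool(); c=bot.capture("wrist"); T=np.array(c["T_tool_cam"])
    W=np.eye(4); W[:3,:3]=M; W[:3,3]=p; W=W@T
    c["origin"]=W[:3,3]; c["orientation"]=R.from_matrix(W[:3,:3]).as_euler('xyz')
    cv2.imwrite("pics/"+name,c["frame"]); np.savez("pics/"+name+".npz",K=c["K"],origin=c["origin"],orientation=c["orientation"]); return c
E
python3 - <<'E'
from h import *
c=wcap("w1.png")
pts=[(46,84),(46,-130),(-46,-130),(-46,84)]
print(proj(c,[[*loc(ST,*q),14] for q in pts]).round(1))
E
```

```text
[[255.4 101.1]
 [471.2 149.7]
 [441.6 237.8]
 [241.8 196.5]]
```

View pics/w1.png

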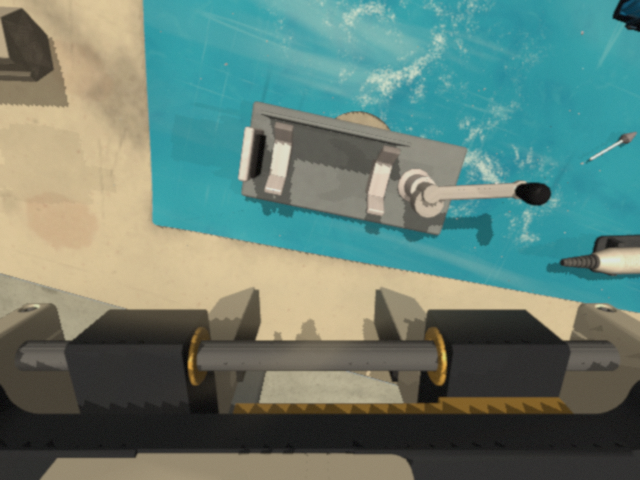

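Request:
{"method": "arm_command", "body": {
  "moves": [
    [2,-31.5,-10.1,3,0.65],
    [2,-31.5,-10.1,3,0.65],
    [2,-31.5,-10.1,3,0.65],
    [2,-31.5,-10.1,3,0.65],
    [2,-31.5,-10.1,3,0.65],
    [2,-31.5,-10.1,3,0.65],
    [2,-31.5,-10.1,3,0.65],
    [2,-31.5,-10.1,3,0.65]
  ]
}}

```text
time: 2.1
tool_pos: [472.9, 235.6, 359.5]
tcp_rot: [-2.267, 1.565, 1.151]
contact_force: [0.5, 0.0, -0.3]
grip_width: 59.7
```

```bash
python3 - <<'E'
from h import *
c=wcap("w2.png")
S=np.array([529.8,243.1,0.268])
print(proj(c,[[*loc(S,a*14.4,b*65),50] for a,b in((1,1),(1,-1),(-1,-1),(-1,1))]).round(1))
goto([*loc(S,-60,0),13],S[2]+np.pi/2)
E
```

```text
[[250.3 153.7]
 [407.5 155.1]
 [404.5 190. ]
 [252.1 188.7]]
t 2.15 tip [473.5 234.3 181.6] F [ 0.1 -0.2 -1. ] w 59.8 xax [ 0.002  0.004 -1.   ]
ytool heading -74.2 shift cm [16.85  0.69  0.39] turn deg (about tool x) 0.4
```

View pics/w2.png

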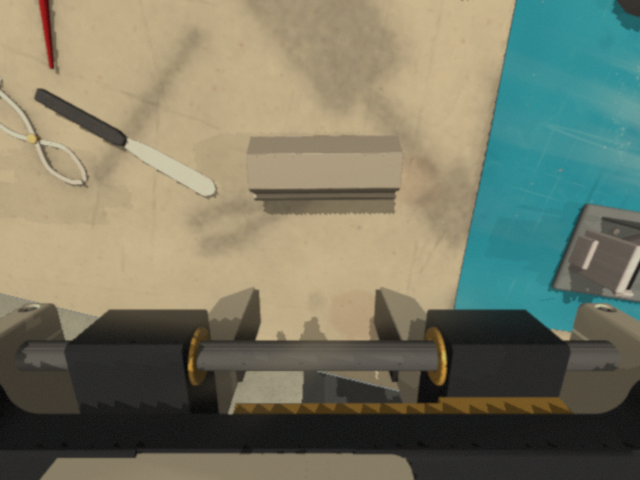

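Request:
{"method": "arm_command", "body": {
  "moves": [
    [5,0.3,0.4,0,0.65],
    [10,0.7,0.4,0,0.65],
    [15,0.7,0.4,0,0.65],
    [16.8,0.7,0.4,0.4,0.65],
    [16.8,0.7,0.4,0.4,0.65],
    [16.8,0.7,0.4,0.4,0.65]
  ]
}}

```text
time: 2.75
tool_pos: [472.1, 225.7, 192.1]
tcp_rot: [-2.421, 1.566, 0.988]
contact_force: [0.1, 0.2, 0.8]
grip_width: 59.6
```

```bash
python3 - <<'E'
from h import *
S=np.array([529.8,243.1,0.268])
goto([*loc(S,-39,0),13],S[2]+np.pi/2)
E
```

```text
t 2.75 tip [472.6 226.4  14.1] F [0.1 0.2 0.8] w 59.6 xax [ 0.002  0.004 -1.   ]
ytool heading -74.7 shift cm [ 0.12 -0.1  -2.06] turn deg (about tool x) -0.0
```

Request:
{"method": "arm_command", "body": {
  "moves": [
    [0,-0.1,-1.2,0,0.65],
    [0,-0.1,-1.9,0,0.65],
    [0,-0.1,-2.1,0,0.65],
    [-0.2,-0.1,-2.25,0,0.65],
    [-0.5,-0.1,-2.4,0,0.65],
    [-0.8,-0.1,-2.65,0,0.65],
    [-1.1,-0.1,-2.9,0,0.65],
    [-1.35,-0.1,-3.2,0,0.65]
  ]
}}

```text
time: 3.55
tool_pos: [502.5, 235.1, 206.2]
tcp_rot: [-2.244, 1.567, 1.165]
contact_force: [-4.2, -0.8, 3.4]
grip_width: 59.3
```

```bash
python3 - <<'E'
from h import *
S=np.array([529.8,243.1,0.268])
goto([*loc(S,-39,0),13],S[2]+np.pi/2)
c=bot.capture("side"); crop(c["frame"],340,250,480,400,4,"s2.png")
E
```

```text
t 3.55 tip [502.8 235.7  28.2] F [-4.2 -0.8  3.4] w 59.3 xax [ 0.002  0.004 -1.   ]
ytool heading -74.7 shift cm [1.52 0.01 1.1 ] turn deg (about tool x) -0.0
```

View pics/s2.png

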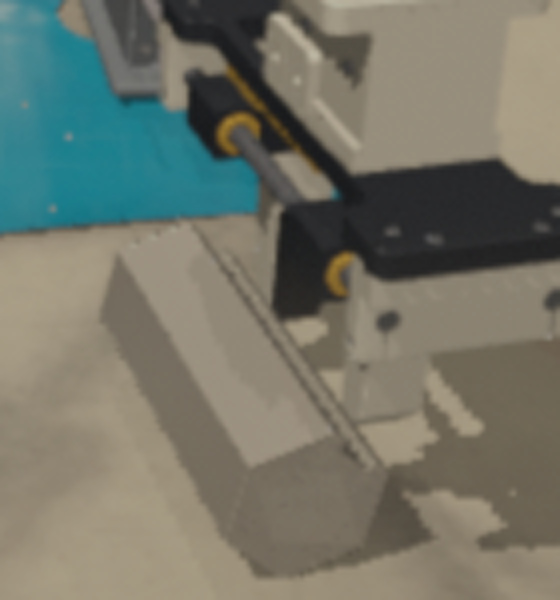

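Request:
{"method": "arm_command", "body": {
  "moves": [
    [-0.25,0,-0.3,0,0.65],
    [-0.45,0,-0.65,0,0.65],
    [-0.6,0,-0.95,0,0.65],
    [-0.75,0,-1.2,0,0.65],
    [-0.85,0,-1.4,0,0.65],
    [-0.85,0,-1.4,0,0.65],
    [-0.85,0,-1.4,0,0.65]
  ]
}}

```text
time: 4.3
tool_pos: [516.8, 239.0, 215.1]
tcp_rot: [-2.559, 1.565, 0.85]
contact_force: [-0.6, 0.1, 0.0]
grip_width: 59.8
```

```bash
python3 - <<'E'
from h import *
S=np.array([529.8,243.1,0.268])
goto([*loc(S,-39,0),13],S[2]+np.pi/2)
c=bot.capture("side"); crop(c["frame"],340,250,480,400,4,"s3.png")
E
```

```text
t 4.3 tip [517.4 239.7  37.1] F [-0.6  0.1  0. ] w 59.8 xax [ 0.004  0.004 -1.   ]
ytool heading -74.7 shift cm [2.4  0.01 2.63] turn deg (about tool x) -0.0
```

View pics/s3.png

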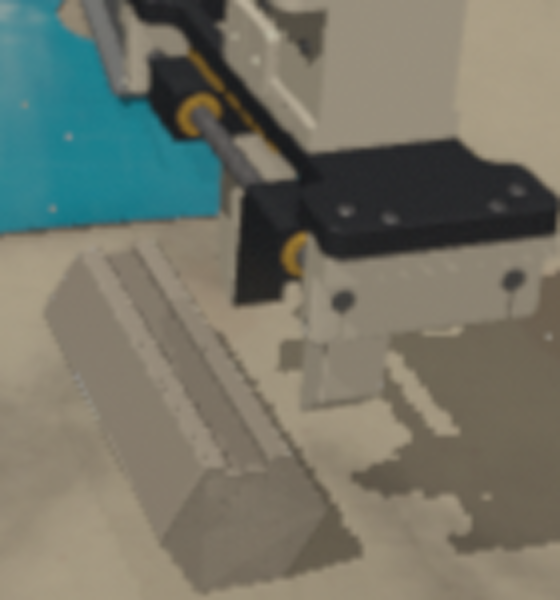

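Request:
{"method": "arm_command", "body": {
  "moves": [
    [-5,0,2,0,0.7],
    [-10,0,2,0,0.8],
    [-14.5,0,2,0,0.9],
    [-14.5,0,2,0,0.9],
    [-14.5,0,2,0,0.9]
  ]
}}

```text
time: 4.85
tool_pos: [496.8, 233.0, 361.1]
tcp_rot: [-2.733, 1.563, 0.676]
contact_force: [-0.8, -0.0, 0.2]
grip_width: 82.2
```

```bash
python3 - <<'E'
from h import *
S=np.array([529.8,243.1,0.268])
N=np.array([*loc(S,29,0),0.268])
c=wcap("w3.png")
print(N,proj(c,[[*loc(N,a*14.4,b*65),50] for a,b in((1,1),(1,-1),(-1,-1),(-1,1))]).round(1))
crop(c["frame"],210,100,450,240,3.2,"w3c.png")
E
```

```text
[5.57764771e+02 2.50779298e+02 2.68000000e-01] [[238.6 147.2]
 [395.7 147.2]
 [393.4 182.4]
 [240.9 182.4]]
```

View pics/w3c.png

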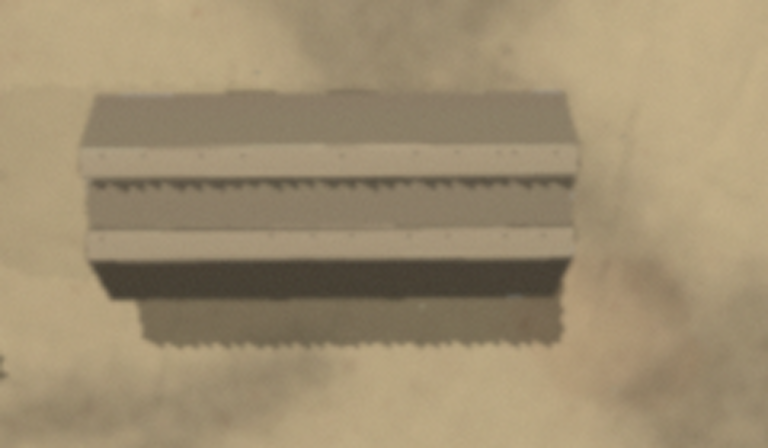

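```bash
python3 - <<'E'
from h import *
d=np.load("pics/w3.png.npz")
P=np.array([onz(d,(210+x/3.2,100+y/3.2),50) for x,y in((80,145),(578,145),(575,260),(88,260))])
print(P.round(1)); c=P.mean(0); print("c",c)
a=(P[0]+P[3]-P[1]-P[2]); print(np.degrees(np.arctan2(-a[0],a[1])), np.linalg.norm(a)/2)
N=np.array([c[0],c[1],np.arctan2(-a[0],a[1])])
goto([*N[:2],130],N[2])
E
```

```text
[[555.2 320.4  50. ]
 [589.2 196.4  50. ]
 [561.2 187.6  50. ]
 [526.9 312.7  50. ]]
c [558.09733002 254.28602666  50.        ]
15.343645546474603 129.11504845687415
t 4.9 tip [497.1 233.6 181.6] F [-0.3  0.5  0.2] w 82.3 xax [ 0.003  0.004 -1.   ]
ytool heading -74.7 shift cm [ 5.19 -0.36 -6.41] turn deg (about tool x) 90.0
```

Request:
{"method": "arm_command", "body": {
  "moves": [
    [2,0,-2,-9,0.9],
    [4,-0.4,-4,-18,0.9],
    [5,-0.4,-6.4,-27,0.9],
    [5,-0.4,-6.4,-36,0.9],
    [5,-0.4,-6.4,-45,0.9],
    [5,-0.4,-6.4,-54,0.9],
    [5,-0.4,-6.4,-63,0.9],
    [5,-0.4,-6.4,-72,0.9],
    [5,-0.4,-6.4,-81,0.9],
    [5,-0.4,-6.4,-90,0.9]
  ]
}}

```text
time: 5.9
tool_pos: [556.9, 253.8, 307.4]
tcp_rot: [-2.901, 1.568, 2.015]
contact_force: [-0.3, 0.8, -0.4]
grip_width: 82.1
```

```bash
python3 - <<'E'
from h import *
N=np.array([558.1,254.3,0.268])
goto([*N[:2],36],N[2])
E
```

```text
t 5.9 tip [556.7 254.3 129.4] F [-0.3  0.8 -0.4] w 82.1 xax [-0.001  0.003 -1.   ]
ytool heading 11.6 shift cm [9.34 0.15 0.05] turn deg (about tool x) -3.7
```

Request:
{"method": "arm_command", "body": {
  "moves": [
    [4,0.15,0.05,-3.7,0.9],
    [8,0.15,0.05,-3.7,0.9],
    [9.3,0.15,0.05,-3.7,0.9],
    [9.3,0.15,0.05,-3.7,0.7],
    [9.3,0.15,0.05,-3.7,0.3],
    [9.3,0.15,0.05,-3.7,0.3],
    [9.3,0.15,0.05,-3.7,0.3],
    [9.3,0.15,0.05,-3.7,0.3]
  ]
}}

```text
time: 6.7
tool_pos: [558.6, 253.9, 215.6]
tcp_rot: [2.648, 1.567, 1.344]
contact_force: [0.4, 0.3, 0.8]
grip_width: 47.6
```

```bash
python3 - <<'E'
from h import *
N=np.array([558.1,254.3,0.268])
goto([*N[:2],36],N[2])
c=bot.capture("side"); crop(c["frame"],300,220,500,400,3.3,"s4.png")
E
```

```text
t 6.7 tip [558.7 254.5  37.6] F [0.4 0.3 0.8] w 47.6 xax [ 0.001  0.003 -1.   ]
ytool heading 15.3 shift cm [ 0.16 -0.06  0.  ] turn deg (about tool x) -0.0
```

View pics/s4.png

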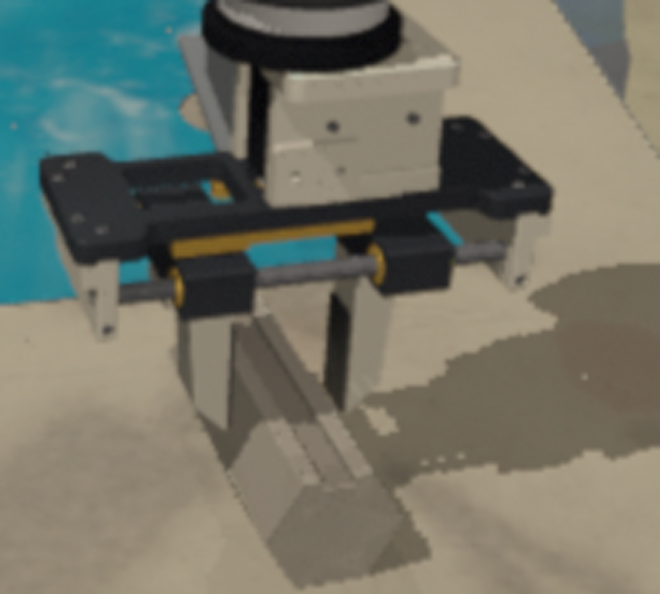

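Request:
{"method": "arm_command", "body": {
  "moves": [
    [0,0,0,0,0.3],
    [0,0,0,0,0.3],
    [0,0,0,0,0.3]
  ]
}}

```text
time: 7.05
tool_pos: [558.3, 253.8, 215.2]
tcp_rot: [3.009, 1.568, 1.706]
contact_force: [-0.7, -0.7, -2.7]
grip_width: 41.7
```

Request:
{"method": "arm_command", "body": {
  "moves": [
    [-0.3,0,0,0,0.3],
    [-0.6,0,0,0,0.3],
    [-1,0,0,0,0.3],
    [-1,0,0,0,0.3]
  ]
}}

```text
time: 7.45
tool_pos: [558.5, 253.9, 225.9]
tcp_rot: [2.653, 1.567, 1.35]
contact_force: [-0.1, -0.0, -4.6]
grip_width: 41.3
```

```bash
python3 - <<'E'
from h import *
N=np.array([558.1,254.3,0.268])
goto([*N[:2],36],N[2])
c=bot.capture("side"); crop(c["frame"],300,220,500,400,3.3,"s5.png")
E
```

```text
t 7.45 tip [558.7 254.4  47.9] F [-0.1 -0.  -4.6] w 41.3 xax [ 0.001  0.003 -1.   ]
ytool heading 15.3 shift cm [ 1.19 -0.06  0.  ] turn deg (about tool x) -0.0
```

View pics/s5.png

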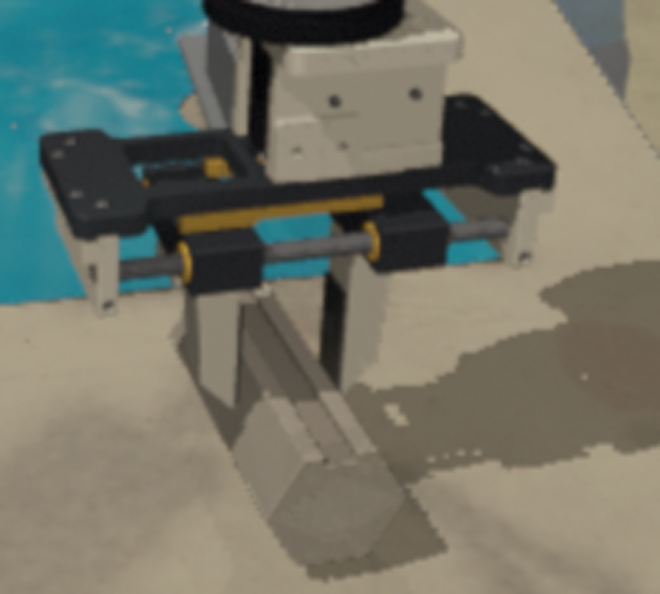

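Request:
{"method": "arm_command", "body": {
  "moves": [
    [-0.5,0,0,0,0.3],
    [-1.5,0,0,0,0.3],
    [-3,0,0,0,0.3],
    [-4.5,0,0,0,0.3],
    [-6,0,0,0,0.3],
    [-7.5,0,0,0,0.3],
    [-8.5,0,0,0,0.3],
    [-9,0,0,0,0.3],
    [-9,0,0,0,0.3]
  ]
}}

```text
time: 8.4
tool_pos: [558.5, 253.6, 316.4]
tcp_rot: [2.426, 1.567, 1.123]
contact_force: [0.8, -0.1, -5.6]
grip_width: 41.6
```

```bash
python3 - <<'E'
from h import *
g=loc(ST,0,-6);print(g)
goto([*g,138],ST[2])
E
```

```text
[ 531.47417328 -106.96200389]
t 8.4 tip [558.8 254.2 138.4] F [ 0.8 -0.1 -5.6] w 41.6 xax [ 0.002  0.004 -1.   ]
ytool heading 15.3 shift cm [ -0.09 -12.18  34.11] turn deg (about tool x) 8.9
```

Request:
{"method": "arm_command", "body": {
  "moves": [
    [0,-0.3,0.9,0.3,0.3],
    [0,-0.8,2.4,0.8,0.3],
    [0,-1.5,4.2,1.5,0.3],
    [0,-2.4,6.6,2.3,0.3],
    [0,-3.4,9.4,3.2,0.3],
    [0,-4.4,12.2,4.1,0.3],
    [0,-5.5,15.5,5,0.3],
    [0,-6.7,18.8,6,0.3],
    [0,-7.9,22.1,7,0.3],
    [0,-8.9,25,8,0.3]
  ]
}}

```text
time: 9.4
tool_pos: [537.7, -13.8, 315.0]
tcp_rot: [2.891, 1.568, 1.446]
contact_force: [-0.5, 0.5, -4.4]
grip_width: 41.5
```

```bash
python3 - <<'E'
from h import *
g=loc(ST,0,-6);print(g)
goto([*g,138],ST[2])
E
```

```text
[ 531.47417328 -106.96200389]
t 9.4 tip [537.8 -13.3 137. ] F [-0.5  0.5 -4.4] w 41.5 xax [ 0.     0.003 -1.   ]
ytool heading 7.2 shift cm [-0.13 -1.8   9.21] turn deg (about tool x) 0.7
```

Request:
{"method": "arm_command", "body": {
  "moves": [
    [0,-0.5,2.5,0.3,0.3],
    [0,-1,5,0.7,0.3],
    [0,-1.4,7,0.7,0.3],
    [0,-1.7,8.4,0.7,0.3],
    [0,-1.8,9.1,0.7,0.3],
    [0,-1.8,9.2,0.7,0.3],
    [0,-1.8,9.2,0.7,0.3]
  ]
}}

```text
time: 10.1
tool_pos: [531.3, -107.0, 314.6]
tcp_rot: [2.991, 1.567, 1.534]
contact_force: [-0.3, 0.5, -4.2]
grip_width: 41.3
```

```bash
python3 - <<'E'
from h import *
g=loc(ST,0,-6);print(g)
goto([*g,138],ST[2])
c=bot.capture("side"); crop(c["frame"],330,140,450,290,4,"s6.png")
c=bot.capture("top"); crop(c["frame"],320,250,480,350,5,"t6.png")
wcap("w6.png")
E
```

```text
[ 531.47417328 -106.96200389]
t 10.1 tip [ 531.3 -106.4  136.6] F [-0.3  0.5 -4.2] w 41.3 xax [ 0.     0.004 -1.   ]
ytool heading 6.5 shift cm [-0.15  0.01  0.06] turn deg (about tool x) 0.0
```

View pics/s6.png

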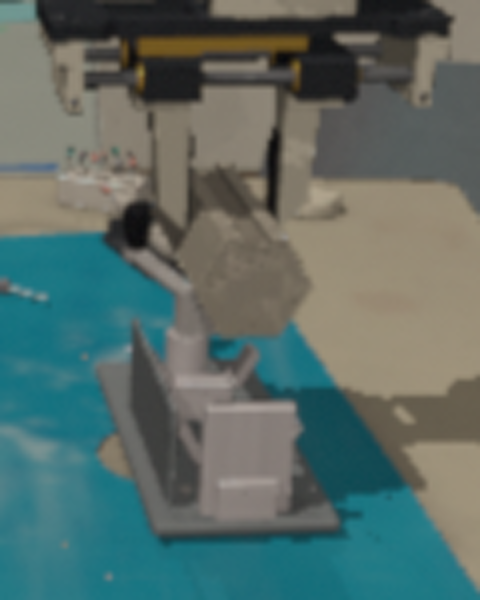

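View pics/t6.png

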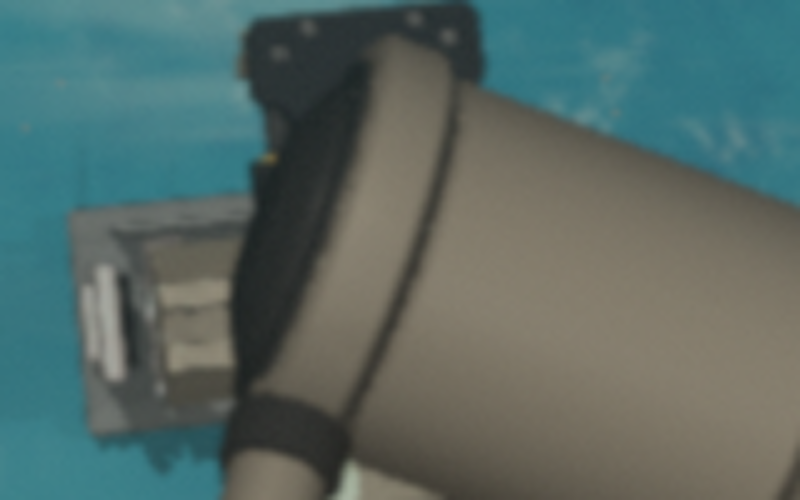

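View pics/w6.png

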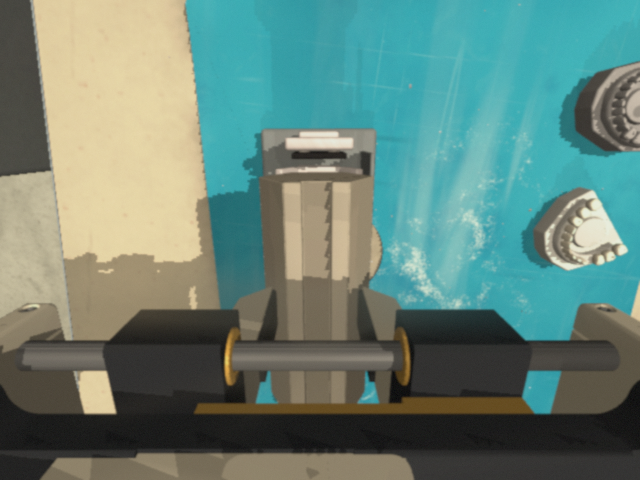

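```bash
python3 - <<'E'
from h import *
w=np.load("pics/w6.png.npz"); 
def L(P): 
    d=P[:2]-ST[:2]; c,s=np.cos(ST[2]),np.sin(ST[2]); return np.array([c*d[0]+s*d[1],-s*d[0]+c*d[1],P[2]]).round(1)
for px,z in (((283,181),148),((352,181),148),((303,181),148),((330,181),148),((262,178),123),((373,178),123)): print(px,L(onz(w,px,z)))
print("plate corners", L(onz(w,(264,129),14)),L(onz(w,(375,129),14)))
print("endstop top far edge", L(onz(w,(287,138),71)),L(onz(w,(352,138),71)),L(onz(w,(287,148),71)),L(onz(w,(352,148),71)))
f=cv2.imread("pics/w6.png"); crop(f,220,110,420,260,4,"w6c.png")
s=bot.capture("side"); 
for y in (-65,65):
  print(y,((proj(s,[[*loc(ST,x,y-6),z] for x,z in((14.4,148),(-14.4,148),(29,123),(-29,123),(14.4,98),(-14.4,98))])-[330,140])*4).round(0).tolist())
print("endstop",((proj(s,[[*loc(ST,x,y),71] for x,y in((22,65),(-22,65),(22,75),(-22,75))])-[330,140])*4).round(0).tolist())
E
```

```text
(283, 181) [-15.2  60.8 148. ]
(352, 181) [ 14.4  60.9 148. ]
(303, 181) [ -6.6  60.8 148. ]
(330, 181) [  5.   60.8 148. ]
(262, 178) [-28.1  59.4 123. ]
(373, 178) [ 27.4  59.5 123. ]
plate corners [-42.1  85.6  14. ] [45.  85.8 14. ]
endstop top far edge [-19.4  78.7  71. ] [21.5 78.8 71. ] [-19.6  72.6  71. ] [21.7 72.7 71. ]
-65 [[177.0, 163.0], [231.0, 162.0], [148.0, 208.0], [255.0, 206.0], [173.0, 252.0], [225.0, 251.0]]
65 [[224.0, 239.0], [285.0, 238.0], [190.0, 290.0], [312.0, 287.0], [218.0, 339.0], [278.0, 337.0]]
endstop [[202.0, 396.0], [293.0, 393.0], [206.0, 404.0], [297.0, 402.0]]
```

View pics/w6c.png

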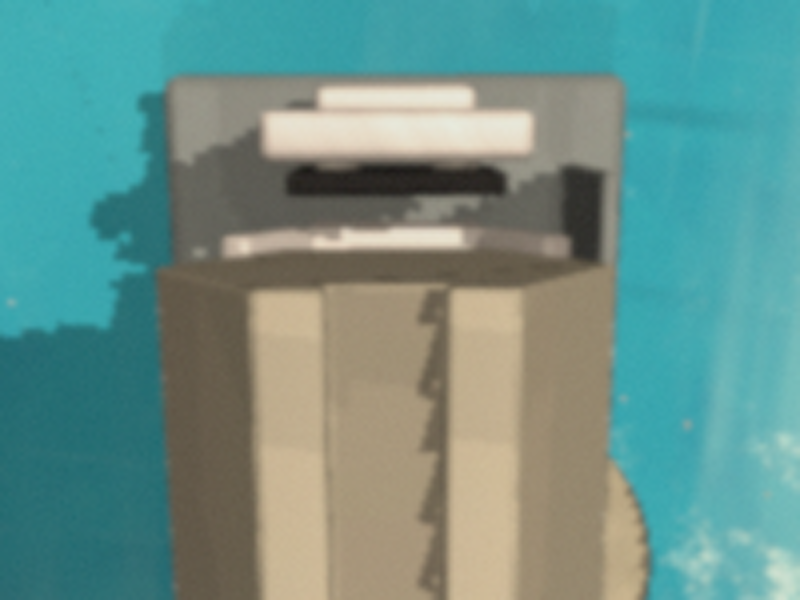

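```bash
python3 - <<'E'
from h import *
c=bot.capture("side"); crop(c["frame"],360,170,420,240,8.5,"s7.png")
f=cv2.imread("pics/s7.png")
E
```

```text
(no output)
```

View pics/s7.png

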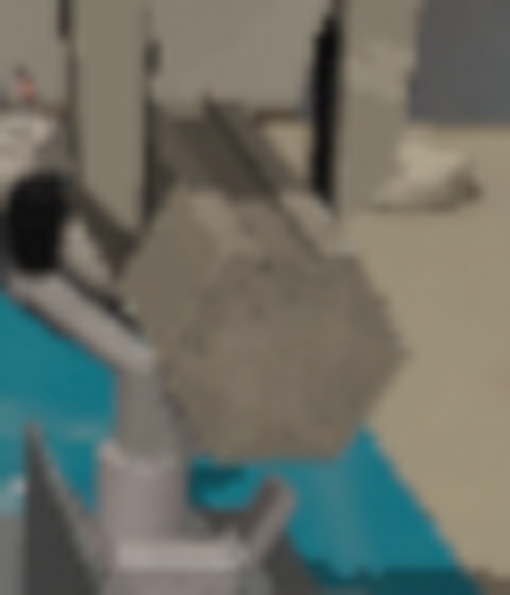

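Request:
{"method": "arm_command", "body": {
  "moves": [
    [0.3,0.15,0,0,0.3],
    [1,0.15,0,0,0.3],
    [2,0.15,0,0,0.3],
    [3,0.15,0,0,0.3],
    [3.6,0.15,0,0,0.3],
    [4,0.15,0,0,0.3],
    [4,0.15,0,0,0.3]
  ]
}}

```text
time: 11.05
tool_pos: [532.8, -106.4, 273.9]
tcp_rot: [-3.023, 1.567, 1.804]
contact_force: [-0.1, -0.5, -4.9]
grip_width: 41.7
```

```bash
python3 - <<'E'
from h import *
goto([*loc(ST,1.5,-6),76],ST[2])
c=bot.capture("side"); crop(c["frame"],350,160,430,270,5.4,"s8.png")
c=wcap("w8.png"); crop(c["frame"],220,110,420,260,4,"w8c.png")
E
```

```text
t 11.05 tip [ 532.7 -105.7   95.9] F [-0.1 -0.5 -4.9] w 41.7 xax [-0.001  0.004 -1.   ]
ytool heading 6.5 shift cm [1.99 0.02 0.12] turn deg (about tool x) 0.1
```

View pics/s8.png

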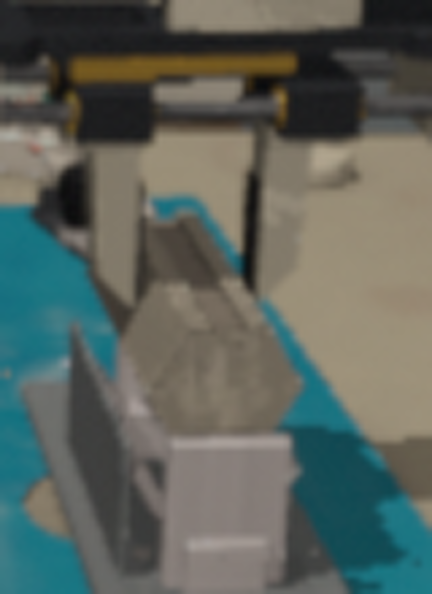

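View pics/w8c.png

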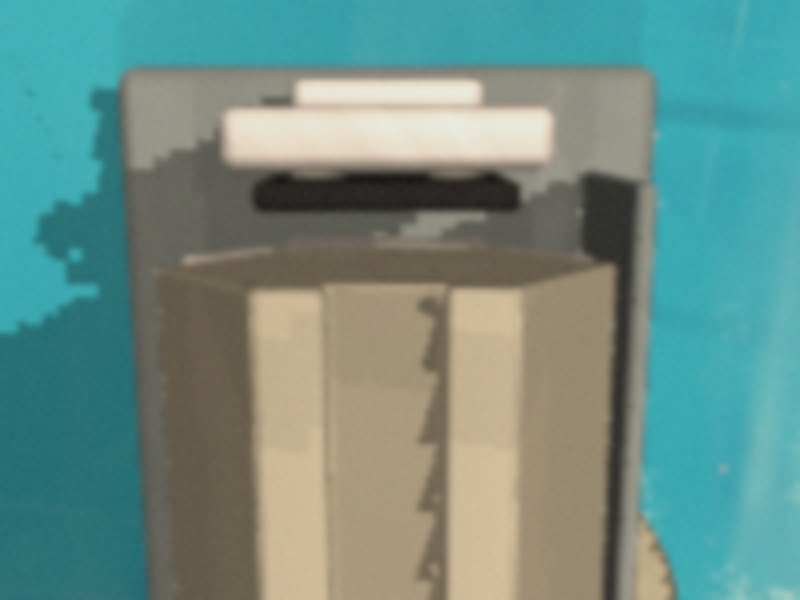

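Request:
{"method": "arm_command", "body": {
  "moves": [
    [0.3,0,0,0,0.3],
    [0.7,0,0,0,0.3],
    [1.1,0,0,0,0.3],
    [1.5,0,0,0,0.3],
    [1.8,0,0,0,0.3],
    [2,0,0,0,0.3],
    [2,0,0,0,0.3]
  ]
}}

```text
time: 11.85
tool_pos: [533.0, -106.3, 254.5]
tcp_rot: [2.998, 1.567, 1.542]
contact_force: [-0.0, -0.9, -4.8]
grip_width: 41.4
```

Request:
{"method": "arm_command", "body": {
  "moves": [
    [0.1,0,0,0,0.3],
    [0.2,0,0,0,0.3],
    [0.2,0,0,0,0.3]
  ]
}}

```text
time: 12.15
tool_pos: [533.0, -106.3, 252.4]
tcp_rot: [3.032, 1.567, 1.576]
contact_force: [0.1, 0.0, -5.2]
grip_width: 41.5
```

```bash
python3 - <<'E'
from h import *
goto([*loc(ST,1.5,-6),76],ST[2])
c=bot.capture("side"); crop(c["frame"],350,160,430,270,5.4,"s9.png")
E
```

```text
t 12.15 tip [ 533.  -105.7   74.4] F [ 0.1  0.  -5.2] w 41.5 xax [-0.     0.003 -1.   ]
ytool heading 6.5 shift cm [-0.16 -0.01  0.11] turn deg (about tool x) 0.1
```

View pics/s9.png

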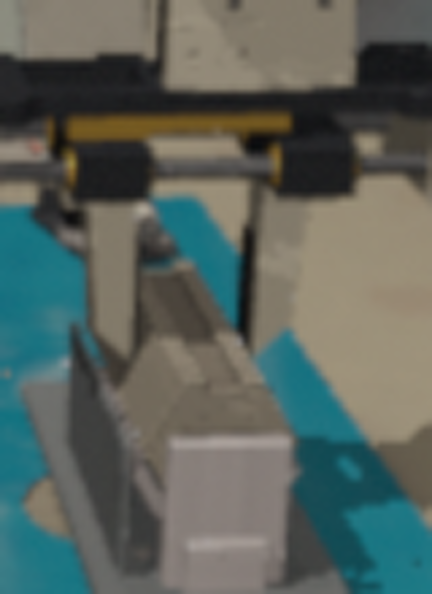

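Request:
{"method": "arm_command", "body": {
  "moves": [
    [0.1,0,0,0,0.3],
    [0.1,0,0,0,0.3]
  ]
}}

```text
time: 12.4
tool_pos: [533.0, -106.3, 251.4]
tcp_rot: [3.039, 1.567, 1.582]
contact_force: [-0.3, -0.1, -5.8]
grip_width: 41.5
```

Request:
{"method": "arm_command", "body": {
  "moves": [
    [0.1,0,0,0,0.3],
    [0.1,0,0,0,0.3]
  ]
}}

```text
time: 12.6
tool_pos: [532.9, -106.3, 250.3]
tcp_rot: [3.084, 1.567, 1.628]
contact_force: [0.7, -0.4, -5.3]
grip_width: 41.7
```

Request:
{"method": "arm_command", "body": {
  "moves": [
    [0.1,0,0,0,0.3],
    [0.1,0,0,0,0.3]
  ]
}}

```text
time: 12.8
tool_pos: [533.0, -106.3, 249.4]
tcp_rot: [3.005, 1.567, 1.548]
contact_force: [-0.3, 0.0, -2.4]
grip_width: 41.2
```

Request:
{"method": "arm_command", "body": {
  "moves": [
    [0.05,0,0,0,0.3],
    [0.1,0,0,0,0.3],
    [0.1,0,0,0,0.3]
  ]
}}

```text
time: 13.1
tool_pos: [532.9, -106.3, 249.3]
tcp_rot: [2.839, 1.568, 1.382]
contact_force: [-3.3, 1.1, 5.1]
grip_width: 41.4
```

Request:
{"method": "arm_command", "body": {
  "moves": [
    [-0.1,0,0,0,0.5],
    [-0.1,0,0,0,0.6],
    [-0.1,0,0,0,0.7],
    [-0.3,0,0,0,0.7],
    [-0.3,0,0,0,0.7]
  ]
}}

```text
time: 13.6
tool_pos: [533.1, -106.3, 252.5]
tcp_rot: [2.674, 1.568, 1.217]
contact_force: [0.0, -0.2, -0.0]
grip_width: 64.1
```

Request:
{"method": "arm_command", "body": {
  "moves": [
    [-2,0,0,0,0.7],
    [-5,0,0,0,0.7],
    [-9,0,0,0,0.7],
    [-9,0,0,0,0.7]
  ]
}}

```text
time: 14.0
tool_pos: [534.1, -106.9, 347.7]
tcp_rot: [1.423, 1.56, -0.034]
contact_force: [1.0, -0.3, 0.2]
grip_width: 63.7
```

```bash
python3 - <<'E'
from h import *
goto([*loc(ST,-90,-120),76],ST[2])
c=bot.capture("side"); crop(c["frame"],350,160,430,270,5.4,"s10.png")
c=wcap("w10.png")
print(bot.get_obs()['joint_positions'])
E
```

```text
t 14.0 tip [ 536.  -107.   169.7] F [ 1.  -0.3  0.2] w 63.7 xax [ 0.011 -0.    -1.   ]
ytool heading 6.6 shift cm [ 9.29 -9.57 11.31] turn deg (about tool x) 0.1
[-0.33923417  0.43113264  1.56663003  0.00344951  1.14176251 -0.4551222 ]
```

View pics/s10.png

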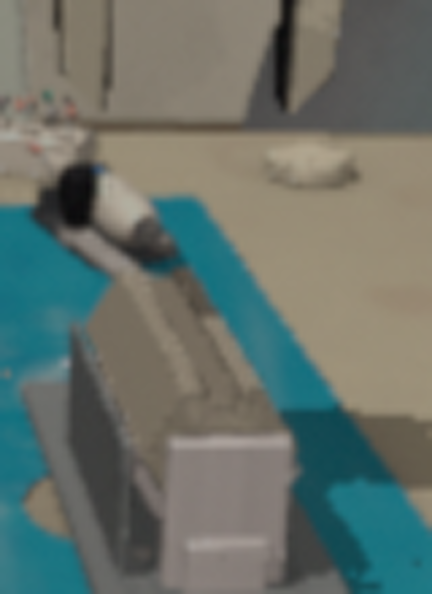

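View pics/w10.png

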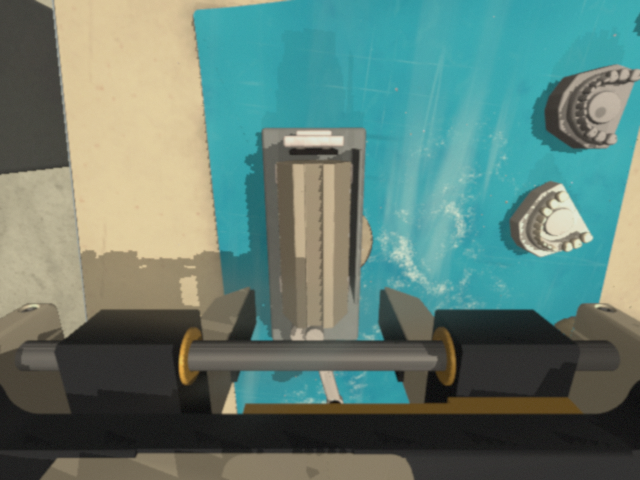

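```bash
python3 - <<'E'
from h import *
w=np.load("pics/w1.png.npz")
def L(P): 
    d=P[:2]-ST[:2]; c,s=np.cos(ST[2]),np.sin(ST[2]); return np.array([c*d[0]+s*d[1],-s*d[0]+c*d[1],P[2]]).round(1)
f=cv2.imread("pics/w1.png"); crop(f,380,150,570,260,4,"w1c.png")
print(L(onz(w,(538,195),101)), L(onz(w,(425,188),72)))
w=np.load("pics/w10.png.npz"); 
for x in(276,294,330,349): print(x,L(onz(w,(x,164),84)))
for th in (3,):
  a=np.radians(20-th); k=loc(ST,75*np.sin(a),-87-75*np.cos(a)); print(k); goto([*k,125],ST[2]+a)
E
```

```text
[  19.6 -153.3  101. ] [  4.9 -77.1  72. ]
276 [-25.2  60.3  84. ]
294 [-12.8  60.3  84. ]
330 [12.2 60.4 84. ]
349 [25.4 60.4 84. ]
[ 570.4234669  -256.25384999]
t 14.1 tip [ 533.5 -106.2  165.2] F [0.2 0.  0.1] w 64.6 xax [ 0.003  0.002 -1.   ]
ytool heading 6.6 shift cm [ 3.99  1.94 15.34] turn deg (about tool x) -16.9
```

View pics/w1c.png

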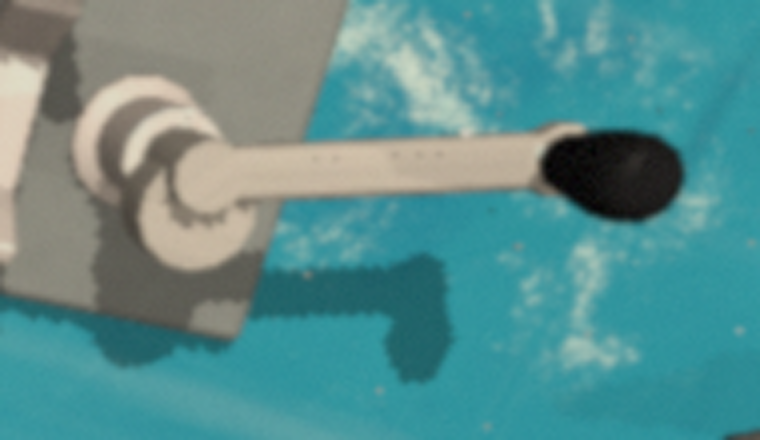

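Request:
{"method": "arm_command", "body": {
  "moves": [
    [0,1,4,-5,0.5],
    [0,1.8,8,-10,0.45],
    [2,1.8,12,-16,0.43],
    [4,1.8,15.2,-16,0.43],
    [4,1.8,15.2,-16,0.43],
    [4,1.8,15.2,-16,0.43]
  ]
}}

```text
time: 14.7
tool_pos: [567.8, -255.8, 300.6]
tcp_rot: [2.881, 1.566, 1.702]
contact_force: [0.4, 0.5, 0.6]
grip_width: 39.6
```

```bash
python3 - <<'E'
from h import *
a=np.radians(16.5)
k=loc(ST,20.5,-157); goto([*k,78],ST[2]+a)
c=wcap("w11.png")
c=bot.capture("side"); crop(c["frame"],330,120,430,220,5.5,"s11.png")
t=bot.capture("top"); crop(t["frame"],320,250,480,350,5,"t11.png")
E
```

```text
t 14.7 tip [ 567.7 -254.9  122.6] F [0.4 0.5 0.6] w 39.6 xax [-0.001  0.005 -1.   ]
ytool heading 22.5 shift cm [4.46 0.11 0.04] turn deg (about tool x) -0.5
```

View pics/s11.png

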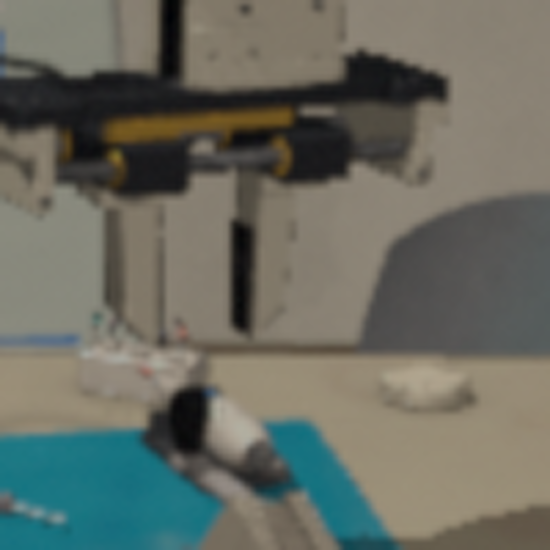

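View pics/w11.png

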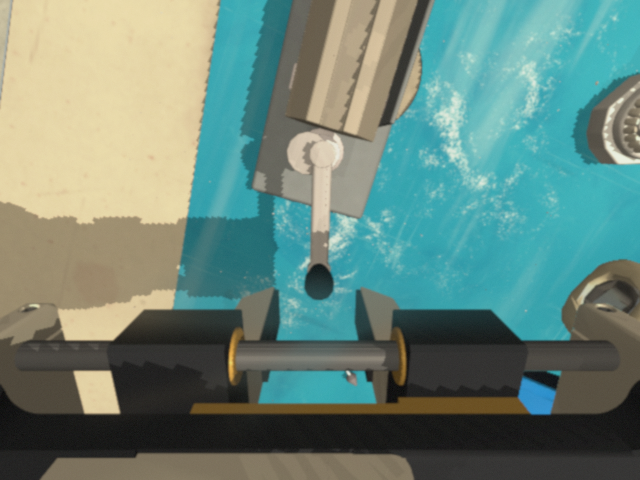

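View pics/t11.png

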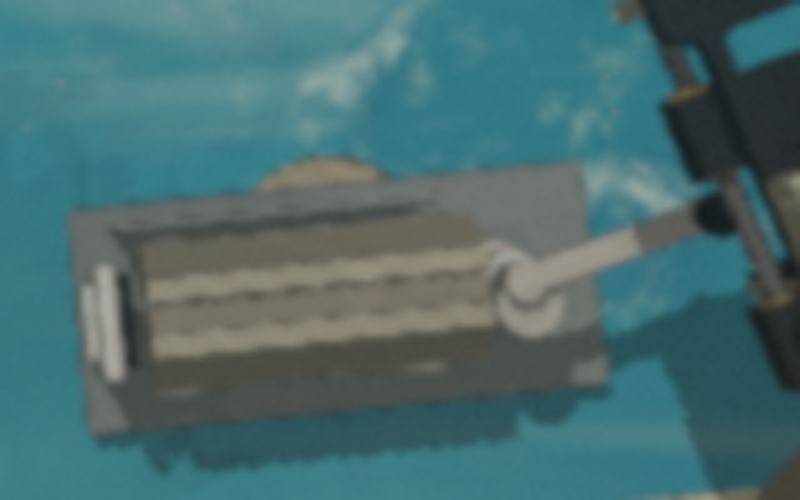

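```bash
python3 - <<'E'
from h import *
w=np.load("pics/w11.png.npz")
def L(P): 
    d=P[:2]-ST[:2]; c,s=np.cos(ST[2]),np.sin(ST[2]); return np.array([c*d[0]+s*d[1],-s*d[0]+c*d[1],P[2]]).round(1)
k=onz(w,(318,284),101);h=onz(w,(321,154),73);print("knob",k,L(k),"hub",L(h))
goto([*k[:2],78],ST[2]+np.radians(16.5))
print(proj(w,[[*loc(ST,20.5,-157),101],[*loc(ST,0,-87),73]]))
E
```

```text
knob [ 566.49617687 -251.69191469  101.        ] [  18.5 -153.7  101. ] hub [  0.6 -84.6  73. ]
t 14.85 tip [ 569.  -253.9  125.2] F [ 0.3 -0.3  0.5] w 39.4 xax [ 0.003  0.003 -1.   ]
ytool heading 22.6 shift cm [ 4.72 -0.16 -0.3 ] turn deg (about tool x) -0.3
[[319.69692098 289.80907357]
 [318.89164092 157.68742175]]
```

```bash
python3 - <<'E'
from h import *
goto([*loc(ST,18.8,-157),77],ST[2]+np.radians(14.5))
E
```

```text
t 14.85 tip [ 569.  -253.9  125.2] F [ 0.3 -0.3  0.5] w 39.4 xax [ 0.003  0.003 -1.   ]
ytool heading 22.6 shift cm [ 4.82 -0.23  0.02] turn deg (about tool x) 1.7
```

Request:
{"method": "arm_command", "body": {
  "moves": [
    [1,-0.2,0,1.5,0.43],
    [3,-0.2,0,1.5,0.43],
    [4.8,-0.2,0,1.5,0.43],
    [4.8,-0.2,0,1.5,0.4],
    [4.8,-0.2,0,1.5,0.3],
    [4.8,-0.2,0,1.5,0.26],
    [4.8,-0.2,0,1.5,0.26]
  ]
}}

```text
time: 15.55
tool_pos: [567.0, -255.0, 256.3]
tcp_rot: [1.494, 1.566, 0.291]
contact_force: [-0.4, -0.2, -0.2]
grip_width: 24.1
```

```bash
python3 - <<'E'
from h import *
goto([*loc(ST,18.8,-157),77],ST[2]+np.radians(14.5))
c=bot.capture("side"); crop(c["frame"],330,120,430,220,5.5,"s12.png")
c=wcap("w12.png")
# arc targets in current tool axes
p,M,o=tool(); tip=p+M[:,0]*178
for th in range(10,125,8):
    a=np.radians(20-th); q=np.array([*loc(ST,0.3+74*np.sin(a),-86-74*np.cos(a)),77]); d=M.T@(q-tip)/10
    print(th,d.round(2), round(th-5.5,1))
E
```

```text
t 15.55 tip [ 567.9 -254.7   78.3] F [-0.4 -0.2 -0.2] w 24.1 xax [ 0.005  0.001 -1.   ]
ytool heading 21.1 shift cm [ 0.13 -0.08 -0.01] turn deg (about tool x) 0.2
10 [ 0.09 -0.65  0.04] 4.5
18 [ 0.09 -1.67 -0.12] 12.5
26 [ 0.08 -2.66 -0.42] 20.5
34 [ 0.08 -3.6  -0.85] 28.5
42 [ 0.08 -4.47 -1.4 ] 36.5
50 [ 0.07 -5.25 -2.08] 44.5
58 [ 0.07 -5.93 -2.85] 52.5
66 [ 0.07 -6.5  -3.71] 60.5
74 [ 0.07 -6.94 -4.65] 68.5
82 [ 0.06 -7.25 -5.63] 76.5
90 [ 0.06 -7.42 -6.65] 84.5
98 [ 0.06 -7.44 -7.68] 92.5
106 [ 0.06 -7.32 -8.71] 100.5
114 [ 0.07 -7.06 -9.71] 108.5
122 [  0.07  -6.66 -10.66] 116.5
```

View pics/s12.png

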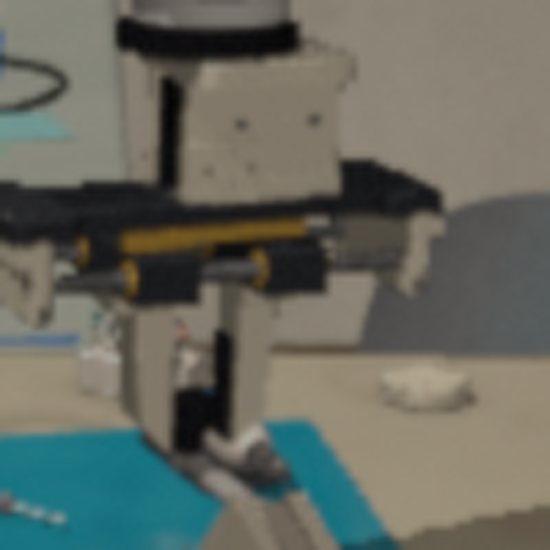

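View pics/w12.png

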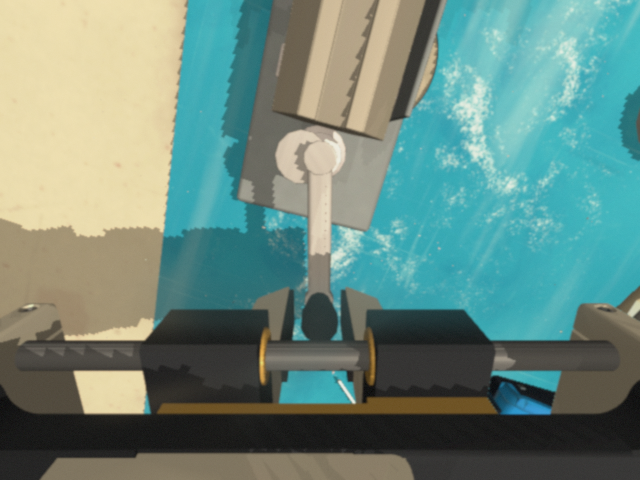

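Request:
{"method": "arm_command", "body": {
  "moves": [
    [0.1,-0.65,0,4.5,0.26],
    [0.1,-1.67,-0.12,12.5,0.26],
    [0.1,-2.66,-0.42,20.5,0.26],
    [0.1,-3.6,-0.85,28.5,0.26],
    [0.1,-4.47,-1.4,36.5,0.26],
    [0.1,-5.25,-2.08,44.5,0.26],
    [0.1,-5.93,-2.85,52.5,0.26],
    [0.1,-6.5,-3.71,60.5,0.26],
    [0.1,-6.94,-4.65,68.5,0.26],
    [0.1,-6.94,-4.65,68.5,0.26]
  ]
}}

```text
time: 16.65
tool_pos: [485.0, -236.3, 255.3]
tcp_rot: [2.7, 1.566, 0.301]
contact_force: [-0.8, -0.1, 0.2]
grip_width: 23.7
```

```bash
python3 - <<'E'
from h import *
c=wcap("w13.png")
p,M,o=tool(); tip=p+M[:,0]*178
h=np.degrees(np.arctan2(M[1,1],M[0,1])-ST[2]); print("F",np.round(o['contact_force'],1),"tip",tip.round(1),"theta by heading",20-h,o['time'],o['joint_positions'].round(2))
for th in (82,90,98,104,108,110,112,114,116):
    a=np.radians(20-th); q=np.array([*loc(ST,0.3+74*np.sin(a),-86-74*np.cos(a)),77]); d=M.T@(q-tip)/10
    print(th,d.round(2), round(th-(20-h),1))
E
```

```text
F [ 0.1 -0.  -0.5] tip [ 486.2 -236.4   77.2] theta by heading 73.66168195687051 16.7 [-0.6   0.53  1.68  0.    0.93  0.22]
82 [ 0.02 -1.04 -0.07] 8.3
90 [ 0.02 -2.04 -0.29] 16.3
98 [ 0.02 -3.01 -0.65] 24.3
104 [ 0.02 -3.7  -1.01] 30.3
108 [ 0.02 -4.14 -1.28] 34.3
110 [ 0.02 -4.35 -1.43] 36.3
112 [ 0.02 -4.55 -1.59] 38.3
114 [ 0.02 -4.75 -1.75] 40.3
116 [ 0.02 -4.95 -1.92] 42.3
```

View pics/w13.png

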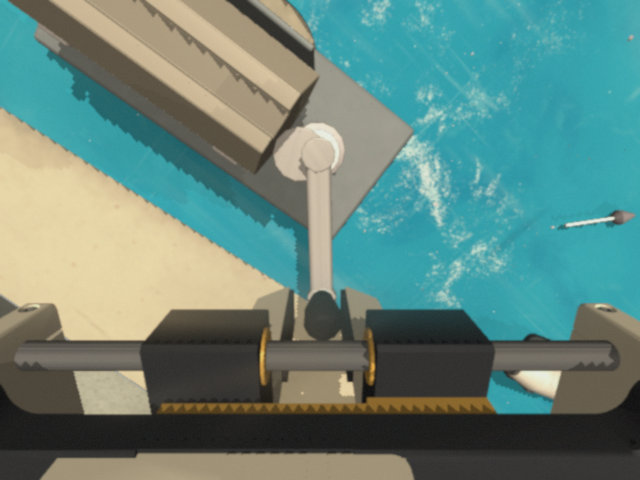

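Request:
{"method": "arm_command", "body": {
  "moves": [
    [0,-0.5,0,4,0.26],
    [0,-1.04,-0.07,8.3,0.26],
    [0,-1.55,-0.17,12.3,0.26],
    [0,-2.04,-0.29,16.3,0.26],
    [0,-2.54,-0.46,20.3,0.26],
    [0,-3.01,-0.65,24.3,0.26],
    [0,-3.4,-0.84,27.3,0.26],
    [0,-3.7,-1.01,30.3,0.26]
  ]
}}

```text
time: 17.5
tool_pos: [468.0, -203.7, 255.5]
tcp_rot: [2.758, 1.565, -0.163]
contact_force: [-0.8, -6.1, 0.2]
grip_width: 23.9
```

Request:
{"method": "arm_command", "body": {
  "moves": [
    [0,-0.2,0,2,0.26],
    [0,-0.42,-0.02,4,0.26],
    [0,-0.65,-0.03,6,0.26],
    [0,-0.75,-0.04,7,0.26],
    [0,-0.75,-0.04,7,0.26]
  ]
}}

```text
time: 18.0
tool_pos: [466.9, -196.8, 255.6]
tcp_rot: [2.73, 1.565, -0.312]
contact_force: [-2.4, -4.4, -0.8]
grip_width: 23.8
```

```bash
python3 - <<'E'
from h import *
c=wcap("w14.png")
p,M,o=tool(); tip=p+M[:,0]*178
h=np.degrees(np.arctan2(M[1,1],M[0,1])-ST[2]); print("F",np.round(o['contact_force'],1),"tip",tip.round(1),"theta by heading",20-h,o['time'],o['grip_width'])
for th in (108,110,112,114,116):
    a=np.radians(20-th); q=np.array([*loc(ST,0.3+74*np.sin(a),-86-74*np.cos(a)),77]); d=M.T@(q-tip)/10
    print(th,d.round(2), round(th-(20-h),1))
t=bot.capture("top"); crop(t["frame"],320,250,480,350,5,"t14.png")
E
```

```text
F [-0.9 -4.8 -1. ] tip [ 467.9 -197.1   77.6] theta by heading 110.71519122111482 18.05 24.14055635009964
108 [0.06 0.02 0.03] -2.7
110 [ 0.06 -0.24  0.04] -0.7
112 [ 0.06 -0.5   0.04] 1.3
114 [ 0.06 -0.75  0.03] 3.3
116 [ 0.06 -1.01  0.01] 5.3
```

View pics/w14.png

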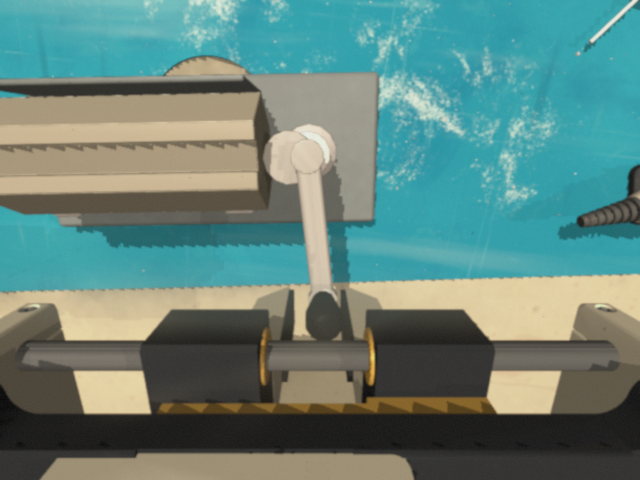

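View pics/t14.png

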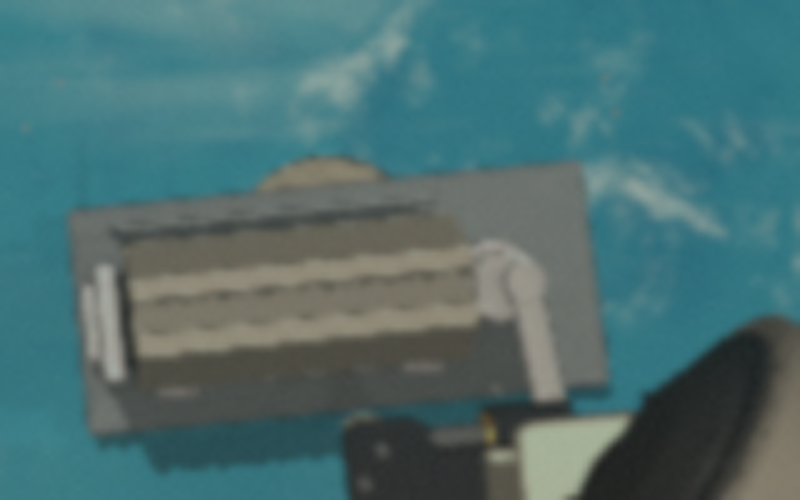

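Request:
{"method": "arm_command", "body": {
  "moves": [
    [0,-0.2,0,1.5,0.26],
    [0,-0.4,0,3,0.26],
    [0,-0.6,0,4,0.26],
    [0,-0.6,0,4,0.26]
  ]
}}

```text
time: 18.5
tool_pos: [466.2, -190.9, 255.6]
tcp_rot: [2.778, 1.565, -0.332]
contact_force: [-2.1, -3.8, 0.1]
grip_width: 24.2
```

Request:
{"method": "arm_command", "body": {
  "moves": [
    [0,-0.2,0,1,0.26],
    [0,-0.4,0,2,0.26],
    [0,-0.4,0,2,0.26]
  ]
}}

```text
time: 18.8
tool_pos: [466.2, -188.8, 255.8]
tcp_rot: [2.336, 1.562, -0.807]
contact_force: [-2.6, -15.3, -4.5]
grip_width: 24.0
```

```bash
python3 - <<'E'
from h import *
c=wcap("w15.png")
p,M,o=tool(); tip=p+M[:,0]*178
h=np.degrees(np.arctan2(M[1,1],M[0,1])-ST[2]); print("F",np.round(o['contact_force'],1),"tip",tip.round(1),"theta by heading",20-h,o['time'],o['grip_width'])
E
```

```text
F [ -2.9 -15.4  -4.2] tip [ 467.3 -190.    77.8] theta by heading 116.54575398506661 18.85 23.97981466936182
```

View pics/w15.png

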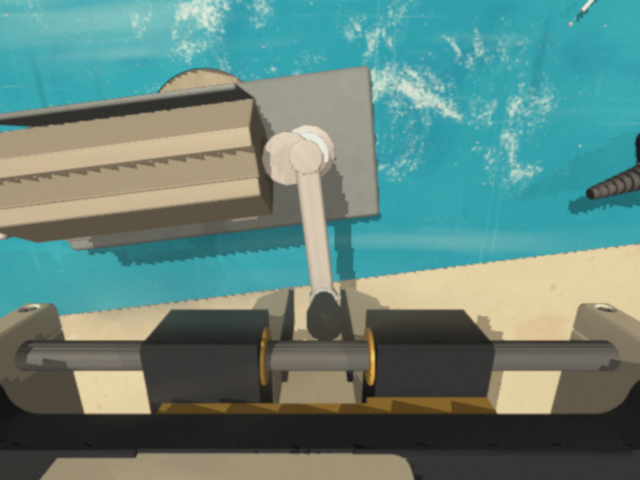

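Request:
{"method": "arm_command", "body": {
  "moves": [
    [0,0.3,0,0,0.3],
    [0,0.4,0,0,0.4],
    [0,0.4,0,0,0.4],
    [-2,0.4,0,0,0.4],
    [-6,0.4,0,0,0.4],
    [-11,0.4,0,0,0.4],
    [-14,0.4,4,0,0.4],
    [-14,0.4,9,0,0.4],
    [-14,0.4,12,0,0.4],
    [-14,0.4,12,0,0.4]
  ]
}}

```text
time: 19.85
tool_pos: [342.7, -190.7, 395.3]
tcp_rot: [2.359, 1.563, -0.785]
contact_force: [0.1, -0.1, 0.9]
grip_width: 36.8
```

```bash
python3 - <<'E'
from h import *
o=bot.get_obs(); print(o['time'],o['tool_pos'],o['contact_force'],o['joint_positions'].round(2))
t=bot.capture("top"); crop(t["frame"],320,250,480,350,5,"t16.png")
s=bot.capture("side"); crop(s["frame"],340,160,440,280,5,"s16.png")
def L(P): 
    d=P[:2]-ST[:2]; c,q=np.cos(ST[2]),np.sin(ST[2]); return np.array([c*d[0]+q*d[1],-q*d[0]+c*d[1],P[2]]).round(1)
np.savez("pics/t16.npz",**{k:t[k] for k in("K","origin","orientation")})
print("pred top face",((proj(t,[[*loc(ST,a*14.4,b*65),84] for a,b in((1,1),(1,-1),(-1,-1),(-1,1))])-[320,250])*5).round(0).tolist())
print("pred side face",((proj(s,[[*loc(ST,a*14.4,b*65),84] for a,b in((1,1),(1,-1),(-1,-1),(-1,1))])-[340,160])*5).round(0).tolist())
print("lever 110:",((proj(t,[[*loc(ST,0,-87),73],[*loc(ST,-75,-87),101]])-[320,250])*5).round(0).tolist())
E
```

```text
19.85 [ 342.6701774  -190.6655177   395.33208248] [ 0.07705279 -0.09920558  0.93207667] [-0.7   0.1   1.87 -0.    1.16  0.87]
pred top face [[129.0, 284.0], [471.0, 252.0], [480.0, 329.0], [137.0, 361.0]]
pred side face [[224.0, 363.0], [167.0, 250.0], [233.0, 249.0], [298.0, 361.0]]
lever 110: [[527.0, 285.0], [570.0, 492.0]]
```

View pics/t16.png

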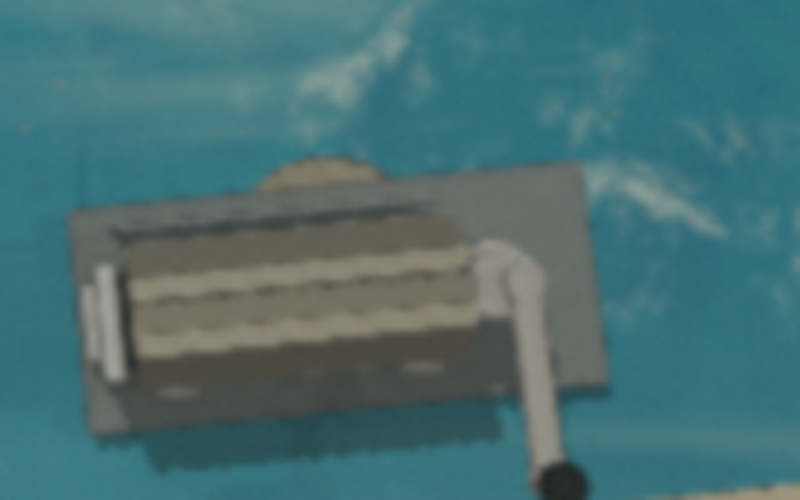

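View pics/s16.png

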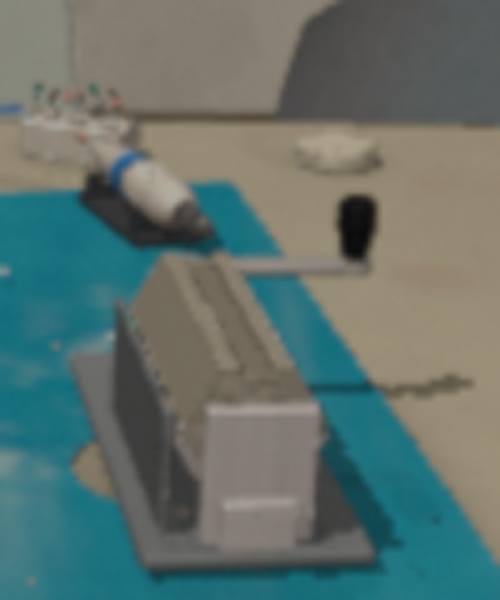

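```bash
python3 - <<'E'
from plant import bot
print(bot.close_job())
E
```

```text
the job is handed in; nothing more can be done
None
```

The stone is seated in both saddles with the channel up, the cam lever is home, and I handed the job in at about 20 s of the 54 s. The job reports no verdict.

**What I did**
- **Rolling:** I rolled the stone over one flat with a rising push on its front corner.
- **Gripping:** The interface cannot tilt the tool, so I used an upright grip on the two upper flats instead of the suggested 30-degree tilted one. This kept the fingertips about 4 mm above the fence top.
- **Seating:** I lowered the stone into the saddles in 1 mm steps until the force changed, to roughly 10 N of pressing, and then released it.
- **Lever:** I swung the lever round with the fingers loosely either side of the knob until it met its limit at about 15 N, then backed off clear.

**Last checks**
- **Stone:** In the top view, the top-face corners lie within about 4 pixels of a 5x enlargement (roughly 1–2 mm) of where a seated, clamped stone should be. The channel faces up, and the end is at the stop.
- **Lever:** It stands square to the stand, pointing to the front, so at about 110 degrees.
- **Robot:** The wrist force was near zero and the arm was clear of everything.
- **Casts and jar:** I never moved near them, but I did not measure their positions again at the end.

**Disagreements**
- **Side camera:** At the start its view was about 2–3 pixels off the positions worked out from the top camera. I relied on the top and wrist cameras.
- **Grip height:** Two estimates of the fingertip height on the stone differed by about 2 mm, so I used the force reading to judge when it was seated.

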